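Put the label printer back to work after a roll change

ROBOT

A 6-joint arm with a two-finger parallel gripper is mounted at the origin on the work surface. World frame = base frame: x ahead of the robot, y to its left, z up, the work surface at z = 0. Lengths are in m, angles in rad, forces in N, time in s.
With the tool pointing down it reaches from about 0.3 to 0.775 m from the base axis. Payload 14.6 kg.
Tool frame: the origin (TCP) lies on the centre line of the jaws, within the pads' length; the fingertips stand 19 mm ahead of it and the grasp point (between the pads) is the TCP; z points along the fingers, y is the line along which they close (so a half turn about z gives the same grasp; the last joint's range is limited). The gripper opens to 85 mm and grips with 20 to 120 N. Pads are 22 mm wide; open, the fingers measure 114 mm over their backs; the gripper's body (76 mm by 85 mm) begins 54 mm behind the grasp point. The pads swing forward as they close: fully open they stand 13 mm farther back than shut.
Start: joints at [-1.252, 0.3, 1.521, -0, 1.321, -0.067], TCP at [0.207, -0.51, 0.25] pointing down, gripper open.
Joint ranges: [-3.03, 3.03], [-0.79, 2.21], [0.23, 2.52], [-1.04, 4.18], [0, 3.07], [-2.55, 2.55]. Speed limits (rad/s): [2.22, 2.22, 2.57, 3.14, 3.14, 3.14].

INTERFACE

Orientations are given as [roll, pitch, yaw] about the fixed x, y, z axes, in that order (R = Rz(yaw) Ry(pitch) Rx(roll)).
In Python, from station import r, vision gives the robot as it stands.
- The arm moves only by the tool drive_tool, never from a script. Its argument "moves" is a list of rows, each an object of numbers: "wx", "wy", "wz": the turn, a rotation vector about the tool's x, y, z as a fraction of full scale; "dx", "dy", "dz": the shift along the tool's x, y, z as a fraction of full scale; "grip": the opening, from 0 (shut) to 1 (fully open). A call has 1 to 12 rows; each row shifts and turns the commanded pose from where the row before left it, along the tool's axes as they then stand; what a row does not reach is not made up. Full scale, the value 1, is 0.3 m for a shift and 360 degrees for a turn. A row lasts 1/12 s, in which the tool goes at most 41.7 mm and 7.16 degrees, less where a joint would pass 70% of its speed; a pose out of reach is approached as far as the arm can. A call with a number of a shift or a turn outside -1 to 1 is refused whole. A call with a gripper value outside its range is refused whole. The fingers move at their own pace and stop on an object; "grip_force" is the grip in N (left out, the last holds). Time passes only in rows, so rows that do not move let the fingers close. It gives the time, the measured TCP pose, the force, the opening and the grip force at its end, in the units of the state.
- r.get_state(): the state, without advancing time (a new reading comes with each control period).
- vision.grab_frame(name): name is "scene" or "top" or "wrist"; returns the picture (384x512x3 uint8, blue, green, red); there is no depth.
- vision.camera_info(name): a dict with "intrinsics" (3x3 intrinsics, pixels), "D" ([k1, k2, p1, p2, k3] as OpenCV has them; the pictures are not rectified), "eye" and "rotation" of the camera in the world. Camera axes: x right, y down, z forward; pixel columns grow to the right and rows downward; lengths in m; the calibration is good to about 2 mm. A picture is of the moment at which its call begins: read the wrist's pose just before it. camera_info takes no time and is no camera call; for the wrist camera it gives the pose at the moment of the call.
- r.finish_job(): hands the job in; it is judged then, once.
The state is a dict: "time_s": time; "joints": joint angles; "qd": joint speeds; "tau": joint torques, N m; "tcp_pos": TCP position; "tcp_rot": TCP orientation; "wrist_force": force on the tool from outside, world axes, zero at the start; "moment": the same for the moment, N m; "gripper_width": finger opening in m; "grasp_force": force on a finger pad.
Only numpy, scipy, OpenCV 4.12 (cv2) and the standard library are available. Lean on these libraries where they do the work, as an engineer would, in place of code of your own. Each camera call takes 0.05 s, during which the arm holds its last target. There are 200 camera calls.

TASK

A new roll has just been dropped into the label printer. With fingertip touches only, lightly, push its raised cover down until it is fully shut, then press the power button so that it stays in, then tap the feed key to advance a label and let it spring back. Leave the pause key and the things around the printer alone.

Things in the scene. Friction and masses are not known exactly. Their poses are not given: they have to be found in the camera images.
- printer: White label printer, fixed; 210 mm deep (x) by 210 wide (y), 135 high with cover shut. Origin: centre of its underside; x runs from front to back, y to the left seen from the front, z up. Left: roll bay under a hinged cover (y -40 to +104 mm). Right: flat shoulder, top at 130 mm, with a row of three keys along y = -73.5 mm: power (x = +62), pause (x = +2), feed (x = -60).
- cover_front (a point): Middle of the top of the cover's front edge; moves with the cover, a flat plate 144 mm wide that runs 195 mm back from here to its hinge. A finger lip sticks out 16 mm ahead of this point. Hinge axis: along the printer's y, at its x = +92 mm, 115 mm above the counter; the plate's top face lies 20 mm off the axis. Cover shut: this point is at x = -103, y = 31.5, z = 135 mm in the printer.
- cover (a joint): Angle of the cover in rad: 0 = fully shut (springy stop, gives about 1 mm per 5 N), larger = more open; starts 0.3 to 0.7 open. The stiff hinge stays where it is left; 1 to 4 N downward, well forward of the hinge, pushes it shut.
- power_top (a point): Centre of the top of the power button: black, round, 26 mm across, rear of the row, white symbol of a broken ring with a bar. Top 140 mm above the counter when out, 135 when fully in; pressed straight down, and this point moves with it.
- power (a joint): Travel of the power button in m: 0 = out (off), 0.005 = fully in (on; firm stop). About 2.5 N moves it and it stays where it is pushed, so push it right in. Its rubber-mounted cap gives a further 1 mm per 4 N.
- pause_top (a point): Centre of the top of the pause key: black, round, 18 mm across, middle of the row, white symbol of two bars; top 138 mm up. Not to be pressed.
- pause (a joint): Travel of the pause key in m: 0 = out, 0.006 = fully pressed; springs back.
- feed_top (a point): Centre of the top of the feed key: black, oblong, 24 mm (printer's x) by 36 mm (printer's y), front of the row, white symbol of a triangle with a bar. Top 138 mm up when out; pressed straight down, and this point moves with it.
- feed (a joint): Travel of the feed key in m: 0 = out, 0.006 = fully pressed (firm stop); springs back. It begins to move at about 1 N and is fully down at about 6.5 N; the printer registers a tap from a third of its travel.
- spare_roll: Loose spare label roll standing on its flat side, 72 mm across, 50 mm high, hole 26 mm; origin at the centre of its underside. Bystander.
- vial: Loose small glass vial, 28 mm across, 55 mm high; origin at the centre of its underside. Bystander.
- tape_box: Loose small white carton with an orange band, 70 by 50 by 62 mm high; origin at the centre of its underside. Bystander.

How it is judged:
By the outcome, as a careful person would: the job done as asked, in the order asked, and still so for the second after the job is handed in, with the robot touching nothing.
It also fails if it takes over 42 s, if anything falls off the work surface, if the arm or the gripper's body presses on something with over 40 N, if the wrist force passes 120 N, or if a joint passes its speed limit or range.

## Working session

There is one attempt and no reset: what is moved stays moved. The work goes in short steps, Python scripts to look and compute and a tool call to move; the robot and the scene stay as the last step left them, time stands still between calls to the robot, and variables do not carry over. Pictures are saved under pics/ and viewed, at most 10 in all, crops included, and the job is handed in when it is done.

Besides the shell and the picture viewer there is one more tool, called as name(argument=value, ...), one argument or row to a line, values as JSON. drive_tool: Moves the arm, as the interface text tells. Its arguments: {"type":"object","properties":{"moves":{"type":"array","items":{"type":"object","properties":{"wx":{"type":"number","minimum":-1,"maximum":1},"wy":{"type":"number","minimum":-1,"maximum":1},"wz":{"type":"number","minimum":-1,"maximum":1},"dx":{"type":"number","minimum":-1,"maximum":1},"dy":{"type":"number","minimum":-1,"maximum":1},"dz":{"type":"number","minimum":-1,"maximum":1},"grip":{"type":"number"}}}},"grip_force":{"type":"number"}},"required":["moves"]}

```bash
mkdir -p pics; python3 - <<'E'
from station import r, vision
import cv2
s=r.get_state();print({k:s[k] for k in('time_s','tcp_pos','tcp_rot','gripper_width','wrist_force')})
for n in('scene','top'):
    cv2.imwrite(f'pics/{n}0.png',vision.grab_frame(n)); c=vision.camera_info(n);print(n,c)
E
```

```text
{'time_s': 0.0, 'tcp_pos': array([ 0.2069021 , -0.5093803 ,  0.24974165]), 'tcp_rot': array([-3.14048651e+00, -5.51296516e-05,  3.85802999e-01]), 'gripper_width': 0.08554460508592673, 'wrist_force': array([0.4241389 , 0.6725845 , 0.54485801])}
scene {'intrinsics': array([[459.00909001,   0.        , 245.82450202],
       [  0.        , 459.00909001, 188.65934786],
       [  0.        ,   0.        ,   1.        ]]), 'D': array([0.05904756, 0.        , 0.        , 0.        , 0.        ]), 'eye': array([ 0.89670537, -0.30915348,  0.77325029]), 'rotation': array([-2.51840637, -0.01139045,  0.83872153])}
top {'intrinsics': array([[370.64422899,   0.        , 256.72313866],
       [  0.        , 370.64422899, 190.89587705],
       [  0.        ,   0.        ,   1.        ]]), 'D': array([0.03194379, 0.        , 0.        , 0.        , 0.        ]), 'eye': array([0.38699773, 0.02965164, 0.83094387]), 'rotation': array([-2.92667214e+00,  1.57280604e-04, -1.57724403e+00])}
```

View pics/scene0.png

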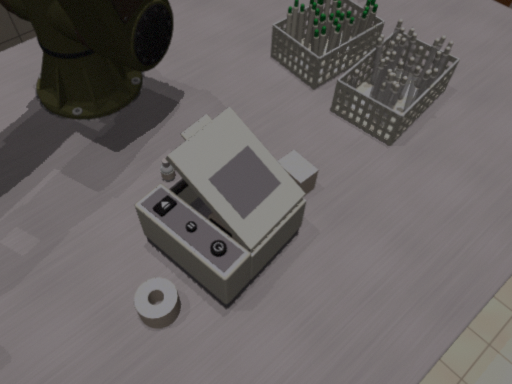

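View pics/top0.png

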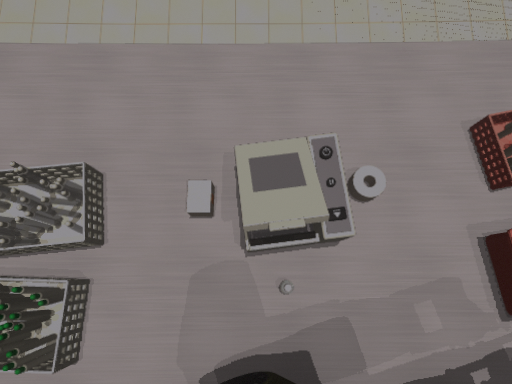

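The top view shows the keys at about (326,152), (331,182) and (337,214), with the printer's front facing the robot. The scene view shows them at (218,247), (191,227) and (165,205). I'll enlarge both.

```bash
python3 - <<'E'
import cv2
a=cv2.imread('pics/scene0.png')[100:300,125:325];b=cv2.imread('pics/top0.png')[125:305,225:395]
cv2.imwrite('pics/s1.png',cv2.resize(a,(600,600),interpolation=cv2.INTER_CUBIC))
cv2.imwrite('pics/t1.png',cv2.resize(b,None,fx=10/3,fy=10/3,interpolation=cv2.INTER_CUBIC))
E
```

```text
(no output)
```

View pics/s1.png

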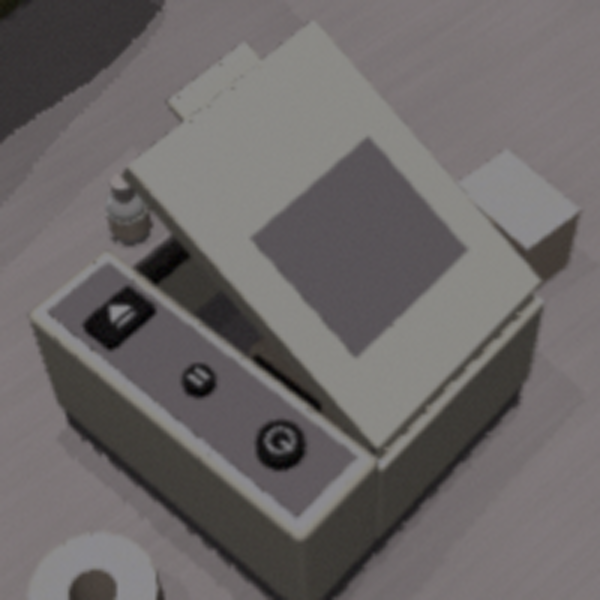

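View pics/t1.png

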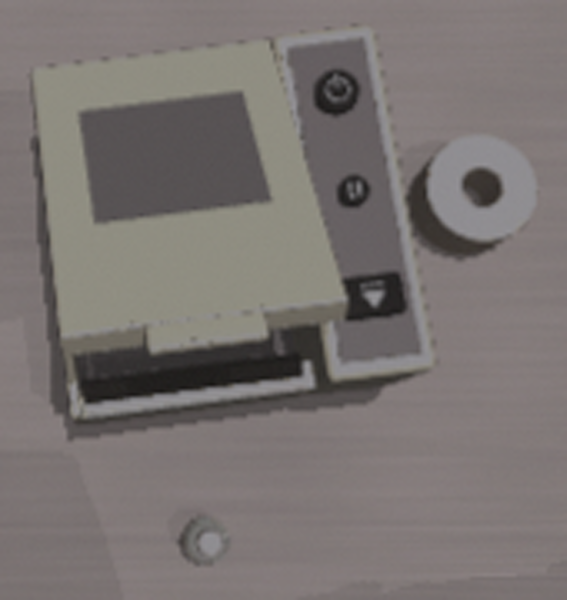

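```bash
cat > h.py <<'E'
import numpy as np,cv2
from station import r,vision
from scipy.spatial.transform import Rotation as R
from scipy.optimize import least_squares
def proj(n,P):
    c=vision.camera_info(n);M=R.from_euler('xyz',c['rotation']).as_matrix().T
    return cv2.projectPoints(np.array(P,float),cv2.Rodrigues(M)[0],-M@c['eye'],c['intrinsics'],c['D'])[0][:,0]
def cov(t,d,y,h=.02):  # d from hinge along plate
    return [.092-d*np.cos(t)+h*np.sin(t),y,.115+d*np.sin(t)+h*np.cos(t)]
def W(p,P): return R.from_euler('z',p[2]).apply(np.array(P,float))+[p[0],p[1],0]
E
cat > fit.py <<'E'
from h import *
S=np.array([[280,440],[199,378],[121,313],[130,172],[315,22]])/3+[125,100]
T=np.array([[338,90],[353,190],[373,296],[345,300],[63,340],[433,365],[375,28]])*.3+[225,125]
def pts(t):
    k=[[.062,-.0735,.14],[.002,-.0735,.138],[-.06,-.0735,.138],cov(t,.195,-.0405),cov(t,.195,.1035)]
    return k,k+[[-.105,-.105,.13],[.105,-.105,.13]]
f=lambda p:np.r_[(proj('scene',W(p,pts(p[3])[0]))-S).ravel(),(proj('top',W(p,pts(p[3])[1]))-T).ravel()]
o=least_squares(f,[.45,0,0,.5],loss='soft_l1');p=o.x;print(p.round(4));print(f(p).reshape(-1,2).round(1))
np.save('p.npy',p);print(W(p,pts(p[3])[0]).round(4))
print('front mid, shut',W(p,[cov(p[3],.195,.0315),cov(0,.195,.0315),cov(p[3],.2,-.01),cov(0,.2,-.01)]).round(4))
E
python3 fit.py; python3 -c "
from h import *
c=vision.camera_info('wrist');print(c,r.get_state()['time_s'])"
```

```text
[ 0.5463 -0.0408  0.1175  0.4639]
[[-0.7 -0. ]
 [-0.8 -0.8]
 [-1.2 -0.4]
 [-1.5 -0.8]
 [-0.5  0.4]
 [-0.6 -1. ]
 [-0.2 -1.1]
 [-0.7 -1.2]
 [-0.2  0.3]
 [-1.8 -1.1]
 [ 1.   0.2]
 [-0.5 -3. ]]
[[ 0.6165 -0.1065  0.14  ]
 [ 0.5569 -0.1136  0.138 ]
 [ 0.4954 -0.1208  0.138 ]
 [ 0.4781 -0.0896  0.2201]
 [ 0.4613  0.0534  0.2201]]
front mid, shut [[ 0.4697 -0.0181  0.2201]
 [ 0.4404 -0.0216  0.135 ]
 [ 0.4701 -0.0599  0.2224]
 [ 0.4403 -0.0634  0.135 ]]
{'intrinsics': array([[276.81661199,   0.        , 259.04799554],
       [  0.        , 276.81661199, 193.88854634],
       [  0.        ,   0.        ,   1.        ]]), 'D': array([-0.06183098,  0.        ,  0.        ,  0.        ,  0.        ]), 'eye': array([ 0.27407304, -0.48224973,  0.37402108]), 'rotation': array([ 2.85598760e+00,  2.71749058e-03, -1.18562435e+00])} 0.1
```

```bash
sed -i 's/+\[125,100\]/+[124.67,99.67]/; s/+\[225,125\]/+[224.65,124.65]/' fit.py; python3 fit.py
cat > go.py <<'E'
from h import *
import sys
p=np.load('p.npy');a=list(map(float,sys.argv[1:4]))  # printer x,y and tip height
s=r.get_state();g=W(p,[[a[0],a[1],a[2]+.019]])[0]
M=R.from_euler('xyz',s['tcp_rot'])
print('frac',(M.inv().apply(g-s['tcp_pos'])/.3).round(4),'rot',s['tcp_rot'].round(3),'yaw err deg',np.degrees(p[2]-s['tcp_rot'][2]).round(2))
print(s['time_s'],s['tcp_pos'].round(4),s['wrist_force'].round(2),s['gripper_width'])
E
```

```text
[ 0.546  -0.0405  0.1198  0.4681]
[[-0.2  0. ]
 [-0.3 -0.6]
 [-0.8 -0.2]
 [-1.  -0.7]
 [-0.2  0.4]
 [-0.5 -0.5]
 [-0.  -0.6]
 [-0.5 -0.8]
 [ 0.1  0.4]
 [-1.5 -0.7]
 [ 1.3  0.6]
 [-0.4 -2.6]]
[[ 0.6164 -0.1061  0.14  ]
 [ 0.5568 -0.1132  0.138 ]
 [ 0.4952 -0.1206  0.138 ]
 [ 0.4784 -0.0894  0.2208]
 [ 0.4612  0.0535  0.2208]]
front mid, shut [[ 0.4698 -0.018   0.2208]
 [ 0.44   -0.0215  0.135 ]
 [ 0.4703 -0.0597  0.2231]
 [ 0.44   -0.0633  0.135 ]]
```

drive_tool(
  moves=[
    {"dz": -0.08, "wz": 0.0142, "grip": 0},
    {"dz": -0.08, "wz": 0.0142, "grip": 0},
    {"dz": -0.08, "wz": 0.0142, "grip": 0},
    {"grip": 0},
  ],
)

```text
$.moves[0]: bad value
```

```bash
python3 go.py -.055 .0315 .27
```

```text
frac [ 1.4862 -1.1723 -0.1294] rot [-3.141 -0.     0.386] yaw err deg -15.24
0.1 [ 0.2069 -0.5094  0.2498] [0.51 0.43 0.08] 0.08529297407679326
```

drive_tool(
  moves=[
    {"dx": 0.0, "dy": 0.0, "dz": -0.08, "wx": 0.0, "wy": 0.0, "wz": 0.0142, "grip": 0.0},
    {"dx": 0.0, "dy": 0.0, "dz": -0.08, "wx": 0.0, "wy": 0.0, "wz": 0.0142, "grip": 0.0},
    {"dx": 0.0, "dy": 0.0, "dz": -0.08, "wx": 0.0, "wy": 0.0, "wz": 0.0142, "grip": 0.0},
  ],
)

```text
time_s: 0.35
tcp_pos: [0.2069, -0.5093, 0.3228]
tcp_rot: [-3.14, 0.0, 0.114]
wrist_force: [-0.5, 0.3, 1.0]
gripper_width: 0.0512
grasp_force: 0.0
```

```bash
python3 go.py -.055 .0315 .27
```

```text
frac [ 1.1166 -1.528   0.1144] rot [-3.14   0.     0.114] yaw err deg 0.34
0.35 [ 0.2069 -0.5093  0.3228] [-0.54  0.33  0.96] 0.05118519848856629
```

drive_tool(
  moves=[
    {"dx": 0.065, "dy": -0.09, "dz": 0, "wx": 0, "wy": 0, "wz": 0, "grip": 0},
    {"dx": 0.065, "dy": -0.09, "dz": 0, "wx": 0, "wy": 0, "wz": 0, "grip": 0},
    {"dx": 0.065, "dy": -0.09, "dz": 0, "wx": 0, "wy": 0, "wz": 0, "grip": 0},
    {"dx": 0.065, "dy": -0.09, "dz": 0, "wx": 0, "wy": 0, "wz": 0, "grip": 0},
    {"dx": 0.065, "dy": -0.09, "dz": 0, "wx": 0, "wy": 0, "wz": 0, "grip": 0},
    {"dx": 0.065, "dy": -0.09, "dz": 0, "wx": 0, "wy": 0, "wz": 0, "grip": 0},
    {"dx": 0.065, "dy": -0.09, "dz": 0, "wx": 0, "wy": 0, "wz": 0, "grip": 0},
    {"dx": 0.065, "dy": -0.09, "dz": 0, "wx": 0, "wy": 0, "wz": 0, "grip": 0},
    {"dx": 0.065, "dy": -0.09, "dz": 0, "wx": 0, "wy": 0, "wz": 0, "grip": 0},
    {"dx": 0.065, "dy": -0.09, "dz": 0, "wx": 0, "wy": 0, "wz": 0, "grip": 0},
    {"dx": 0.065, "dy": -0.09, "dz": 0, "wx": 0, "wy": 0, "wz": 0, "grip": 0},
    {"dx": 0.065, "dy": -0.09, "dz": 0, "wx": 0, "wy": 0, "wz": 0, "grip": 0},
  ],
)

```text
time_s: 1.35
tcp_pos: [0.4015, -0.1586, 0.3222]
tcp_rot: [-3.142, 0.0, 0.118]
wrist_force: [0.7, 0.5, -0.7]
gripper_width: 0.0
grasp_force: 0.0
```

```bash
python3 go.py -.055 .0315 .27
```

```text
frac [ 0.3412 -0.4389  0.1106] rot [-3.142  0.     0.118] yaw err deg 0.1
1.35 [ 0.4015 -0.1586  0.3222] [ 0.67  0.51 -0.68] 1.548344910193406e-05
```

drive_tool(
  moves=[
    {"dx": 0.057, "dy": -0.073, "dz": 0, "wx": 0, "wy": 0, "wz": 0, "grip": 0},
    {"dx": 0.057, "dy": -0.073, "dz": 0, "wx": 0, "wy": 0, "wz": 0, "grip": 0},
    {"dx": 0.057, "dy": -0.073, "dz": 0, "wx": 0, "wy": 0, "wz": 0, "grip": 0},
    {"dx": 0.057, "dy": -0.073, "dz": 0, "wx": 0, "wy": 0, "wz": 0, "grip": 0},
    {"dx": 0.057, "dy": -0.073, "dz": 0.05, "wx": 0, "wy": 0, "wz": 0, "grip": 0},
    {"dx": 0.04, "dy": -0.05, "dz": 0.06, "wx": 0, "wy": 0, "wz": 0, "grip": 0},
    {"dx": 0, "dy": 0, "dz": 0, "wx": 0, "wy": 0, "wz": 0, "grip": 0},
    {"dx": 0, "dy": 0, "dz": 0, "wx": 0, "wy": 0, "wz": 0, "grip": 0},
  ],
)

```text
time_s: 2.02
tcp_pos: [0.4831, -0.0245, 0.2884]
tcp_rot: [-3.141, 0.002, 0.12]
wrist_force: [-1.1, -0.4, -0.1]
gripper_width: 0.0
grasp_force: 0.0
```

```bash
python3 go.py -.055 .0315 .22; python3 - <<'E'
from h import *
cv2.imwrite('pics/w1.png',vision.grab_frame('wrist'))
E
```

```text
frac [ 0.0189 -0.0271  0.1645] rot [-3.141e+00  2.000e-03  1.200e-01] yaw err deg -0.0
2.0167 [ 0.4831 -0.0245  0.2884] [-1.05 -0.38 -0.11] 2.4460950890825796e-05
```

View pics/w1.png

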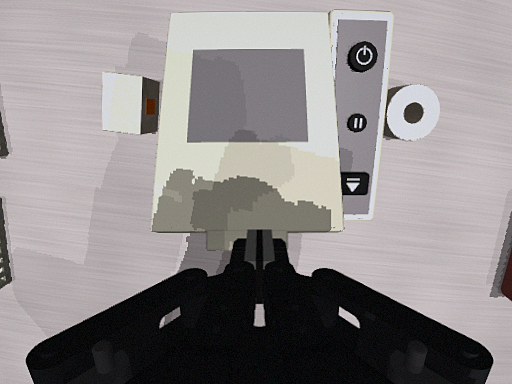

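The wrist view shows power at (364,56), pause at (357,123), feed at (353,184), and the cover's front corners at (152,231) and (344,231). I'll check these against the fit.

```bash
cat >> fit.py <<'E'
Wp=np.array([[364,56],[357,123],[354,183],[344,231],[152,231]])
print('wrist pred',(proj('wrist',W(p,pts(p[3])[0]))-Wp).round(1).tolist())
g=lambda q:np.r_[f(q),(proj('wrist',W(q,pts(q[3])[0]))-Wp).ravel()]
o=least_squares(g,p,loss='soft_l1');p=o.x;print(p.round(4),g(p).reshape(-1,2).round(1)[-5:].tolist());np.save('p.npy',p)
E
python3 fit.py|tail -2;python3 go.py -.055 .0315 .22
```

```text
wrist pred [[0.3, 1.3], [1.2, 0.7], [-1.3, 2.1], [-0.9, -1.7], [1.9, -1.7]]
[ 0.5457 -0.0403  0.1265  0.4736] [[-0.4, 1.0], [1.0, 0.4], [-1.1, 1.9], [-0.2, -1.9], [1.8, -0.7]]
frac [ 0.0172 -0.029   0.1677] rot [3.142e+00 1.000e-03 1.190e-01] yaw err deg 0.44
2.0667 [ 0.4832 -0.0252  0.2893] [-0.6   0.43  0.25] 0.00017099340728561445
```

drive_tool(
  moves=[
    {"dx": 0.009, "dy": -0.015, "dz": 0.03, "wx": 0, "wy": 0, "wz": 0, "grip": 0},
    {"dx": 0.008, "dy": -0.014, "dz": 0.03, "wx": 0, "wy": 0, "wz": 0, "grip": 0},
    {"dx": 0, "dy": 0, "dz": 0.03, "wx": 0, "wy": 0, "wz": 0, "grip": 0},
    {"dx": 0, "dy": 0, "dz": 0.03, "wx": 0, "wy": 0, "wz": 0, "grip": 0},
    {"dx": 0, "dy": 0, "dz": 0.02, "wx": 0, "wy": 0, "wz": 0, "grip": 0},
    {"dx": 0, "dy": 0, "dz": 0.012, "wx": 0, "wy": 0, "wz": 0, "grip": 0},
    {"dx": 0, "dy": 0, "dz": 0.012, "wx": 0, "wy": 0, "wz": 0, "grip": 0},
    {"dx": 0, "dy": 0, "dz": 0.012, "wx": 0, "wy": 0, "wz": 0, "grip": 0},
    {"dx": 0, "dy": 0, "dz": 0.012, "wx": 0, "wy": 0, "wz": 0, "grip": 0},
    {"dx": 0, "dy": 0, "dz": 0.012, "wx": 0, "wy": 0, "wz": 0, "grip": 0},
    {"dx": 0, "dy": 0, "dz": 0.012, "wx": 0, "wy": 0, "wz": 0, "grip": 0},
  ],
)

```text
time_s: 2.98
tcp_pos: [0.4874, -0.0159, 0.2255]
tcp_rot: [3.142, -0.0, 0.118]
wrist_force: [-0.2, -0.3, 2.1]
gripper_width: 0.0001
grasp_force: 0.5
```

```bash
python3 go.py -.055 .0315 .135
```

```text
frac [-6.000e-04  2.000e-04  2.384e-01] rot [ 3.142 -0.     0.118] yaw err deg 0.48
2.9833 [ 0.4874 -0.0159  0.2255] [-0.22 -0.3   2.05] 0.00010036978542067517
```

drive_tool(
  moves=[
    {"dx": 0, "dy": 0, "dz": 0.016, "wx": 0, "wy": 0, "wz": 0, "grip": 0},
    {"dx": 0, "dy": 0, "dz": 0.016, "wx": 0, "wy": 0, "wz": 0, "grip": 0},
    {"dx": 0, "dy": 0, "dz": 0.016, "wx": 0, "wy": 0, "wz": 0, "grip": 0},
    {"dx": 0, "dy": 0, "dz": 0.016, "wx": 0, "wy": 0, "wz": 0, "grip": 0},
    {"dx": 0, "dy": 0, "dz": 0.016, "wx": 0, "wy": 0, "wz": 0, "grip": 0},
    {"dx": 0, "dy": 0, "dz": 0.016, "wx": 0, "wy": 0, "wz": 0, "grip": 0},
    {"dx": 0, "dy": 0, "dz": 0.016, "wx": 0, "wy": 0, "wz": 0, "grip": 0},
    {"dx": 0, "dy": 0, "dz": 0.016, "wx": 0, "wy": 0, "wz": 0, "grip": 0},
    {"dx": 0, "dy": 0, "dz": 0.016, "wx": 0, "wy": 0, "wz": 0, "grip": 0},
    {"dx": 0, "dy": 0, "dz": 0.016, "wx": 0, "wy": 0, "wz": 0, "grip": 0},
    {"dx": 0, "dy": 0, "dz": 0.014, "wx": 0, "wy": 0, "wz": 0, "grip": 0},
    {"dx": 0, "dy": 0, "dz": 0.01, "wx": 0, "wy": 0, "wz": 0, "grip": 0},
  ],
)

```text
time_s: 3.98
tcp_pos: [0.4872, -0.0159, 0.1699]
tcp_rot: [-3.141, 0.0, 0.118]
wrist_force: [-0.6, -0.3, 0.5]
gripper_width: -0.0001
grasp_force: 0.5
```

```bash
python3 go.py -.055 .0315 .135
```

```text
frac [-0.0001  0.0004  0.0529] rot [-3.141  0.     0.118] yaw err deg 0.48
3.9833 [ 0.4872 -0.0159  0.1699] [-0.61 -0.28  0.47] -9.311055496520187e-05
```

drive_tool(
  moves=[
    {"dx": 0, "dy": 0, "dz": 0.01, "wx": 0, "wy": 0, "wz": 0, "grip": 0},
    {"dx": 0, "dy": 0, "dz": 0.008, "wx": 0, "wy": 0, "wz": 0, "grip": 0},
    {"dx": 0, "dy": 0, "dz": 0.006, "wx": 0, "wy": 0, "wz": 0, "grip": 0},
    {"dx": 0, "dy": 0, "dz": 0.006, "wx": 0, "wy": 0, "wz": 0, "grip": 0},
    {"dx": 0, "dy": 0, "dz": 0.006, "wx": 0, "wy": 0, "wz": 0, "grip": 0},
    {"dx": 0, "dy": 0, "dz": 0.003, "wx": 0, "wy": 0, "wz": 0, "grip": 0},
    {"dx": 0, "dy": 0, "dz": 0, "wx": 0, "wy": 0, "wz": 0, "grip": 0},
  ],
)

```text
time_s: 4.57
tcp_pos: [0.4873, -0.0159, 0.1586]
tcp_rot: [-3.142, 0.0, 0.118]
wrist_force: [-0.3, 0.0, 0.3]
gripper_width: -0.0
grasp_force: 0.2
```

drive_tool(
  moves=[
    {"dx": 0, "dy": 0, "dz": 0.004, "wx": 0, "wy": 0, "wz": 0, "grip": 0},
    {"dx": 0, "dy": 0, "dz": 0.003, "wx": 0, "wy": 0, "wz": 0, "grip": 0},
    {"dx": 0, "dy": 0, "dz": 0, "wx": 0, "wy": 0, "wz": 0, "grip": 0},
  ],
)

```text
time_s: 4.82
tcp_pos: [0.4873, -0.0159, 0.1566]
tcp_rot: [-3.142, 0.0, 0.118]
wrist_force: [-0.2, 0.8, 1.2]
gripper_width: 0.0004
grasp_force: 0.3
```

drive_tool(
  moves=[
    {"dx": 0, "dy": 0, "dz": 0.003, "wx": 0, "wy": 0, "wz": 0, "grip": 0},
    {"dx": 0, "dy": 0, "dz": 0.003, "wx": 0, "wy": 0, "wz": 0, "grip": 0},
    {"dx": 0, "dy": 0, "dz": 0, "wx": 0, "wy": 0, "wz": 0, "grip": 0},
    {"dx": 0, "dy": 0, "dz": 0, "wx": 0, "wy": 0, "wz": 0, "grip": 0},
  ],
)

```text
time_s: 5.15
tcp_pos: [0.4873, -0.0159, 0.1548]
tcp_rot: [-3.142, 0.0, 0.118]
wrist_force: [0.0, 0.2, 0.7]
gripper_width: -0.0001
grasp_force: 0.1
```

drive_tool(
  moves=[
    {"dx": 0, "dy": 0, "dz": 0.003, "wx": 0, "wy": 0, "wz": 0, "grip": 0},
    {"dx": 0, "dy": 0, "dz": 0, "wx": 0, "wy": 0, "wz": 0, "grip": 0},
    {"dx": 0, "dy": 0, "dz": 0, "wx": 0, "wy": 0, "wz": 0, "grip": 0},
  ],
)

```text
time_s: 5.4
tcp_pos: [0.4874, -0.0159, 0.154]
tcp_rot: [-3.142, -0.0, 0.118]
wrist_force: [0.7, -0.1, 0.4]
gripper_width: 0.0
grasp_force: 0.3
```

drive_tool(
  moves=[
    {"dx": 0, "dy": 0, "dz": 0.003, "wx": 0, "wy": 0, "wz": 0, "grip": 0},
    {"dx": 0, "dy": 0, "dz": 0, "wx": 0, "wy": 0, "wz": 0, "grip": 0},
    {"dx": 0, "dy": 0, "dz": 0, "wx": 0, "wy": 0, "wz": 0, "grip": 0},
  ],
)

```text
time_s: 5.65
tcp_pos: [0.4873, -0.0159, 0.1532]
tcp_rot: [3.142, -0.0, 0.118]
wrist_force: [-1.7, -0.5, 4.1]
gripper_width: -0.0002
grasp_force: 2.0
```

drive_tool(
  moves=[
    {"dx": 0, "dy": 0, "dz": 0.003, "wx": 0, "wy": 0, "wz": 0, "grip": 0},
    {"dx": 0, "dy": 0, "dz": 0, "wx": 0, "wy": 0, "wz": 0, "grip": 0},
    {"dx": 0, "dy": 0, "dz": 0, "wx": 0, "wy": 0, "wz": 0, "grip": 0},
  ],
)

```text
time_s: 5.9
tcp_pos: [0.4873, -0.0159, 0.1525]
tcp_rot: [3.142, -0.0, 0.118]
wrist_force: [-3.6, 0.4, 8.6]
gripper_width: -0.0001
grasp_force: 3.6
```

drive_tool(
  moves=[
    {"dx": 0, "dy": 0, "dz": -0.01, "wx": 0, "wy": 0, "wz": 0, "grip": 0},
    {"dx": 0, "dy": 0, "dz": -0.04, "wx": 0, "wy": 0, "wz": 0, "grip": 0},
    {"dx": 0, "dy": 0, "dz": -0.06, "wx": 0, "wy": 0, "wz": 0, "grip": 0},
    {"dx": 0, "dy": 0, "dz": -0.06, "wx": 0, "wy": 0, "wz": 0, "grip": 0},
    {"dx": 0, "dy": 0, "dz": 0, "wx": 0, "wy": 0, "wz": 0, "grip": 0},
  ],
)

```text
time_s: 6.32
tcp_pos: [0.4884, -0.016, 0.2062]
tcp_rot: [3.141, -0.005, 0.118]
wrist_force: [0.5, -0.4, 0.8]
gripper_width: -0.0
grasp_force: 0.0
```

```bash
python3 go.py .062 -.0735 .155; python3 - <<'E'
from h import *
I=vision.grab_frame('wrist');p=np.load('p.npy')
for t,c in((0,(0,255,0)),(.03,(0,0,255))):
    q=proj('wrist',W(p,[cov(t,.195,-.0405),cov(t,.195,.1035)]));print(q.round(1))
print(proj('wrist',W(p,[[.062,-.0735,.14],[.002,-.0735,.138],[-.06,-.0735,.138]])).round(1))
cv2.imwrite('pics/w2.png',cv2.resize(I,(800,600),interpolation=cv2.INTER_CUBIC))
E
```

```text
frac [0.3883 0.3461 0.1095] rot [ 3.141 -0.005  0.118] yaw err deg 0.48
6.3167 [ 0.4884 -0.016   0.2062] [ 0.47 -0.39  0.77] -3.4061058736059986e-05
[[349.9 270.1]
 [170.8 271.4]]
[[352.3 273.3]
 [168.4 274.7]]
[[423.   43. ]
 [410.8 137.4]
 [399.4 221.1]]
```

View pics/w2.png

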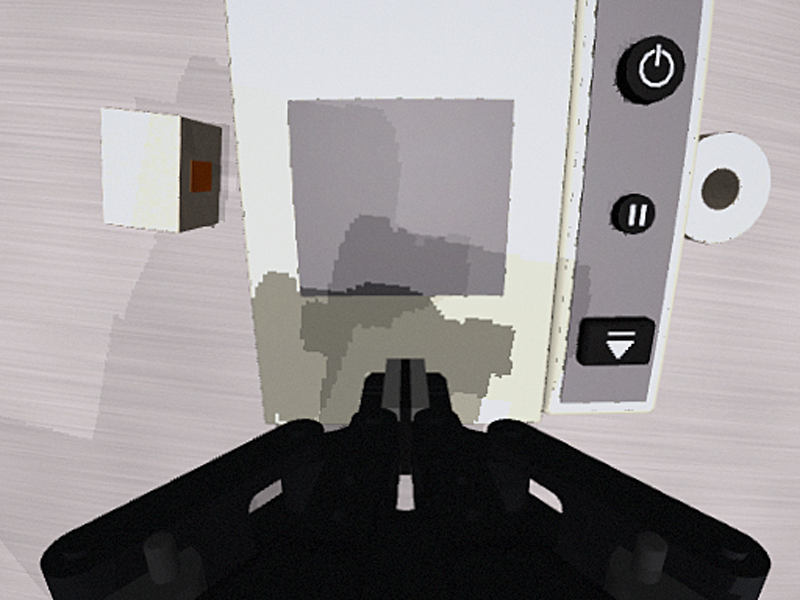

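The keys appear at about (420,43), (407,137) and (395,220), all within 2.5 mm of the fit. The cover's front edge is at row 270, which matches the prediction for a shut cover. Next is the power button.

drive_tool(
  moves=[
    {"dx": 0.05, "dy": 0.045, "dz": 0, "wx": 0, "wy": 0, "wz": 0, "grip": 0},
    {"dx": 0.05, "dy": 0.045, "dz": 0, "wx": 0, "wy": 0, "wz": 0, "grip": 0},
    {"dx": 0.05, "dy": 0.045, "dz": 0, "wx": 0, "wy": 0, "wz": 0, "grip": 0},
    {"dx": 0.05, "dy": 0.045, "dz": 0, "wx": 0, "wy": 0, "wz": 0, "grip": 0},
    {"dx": 0.05, "dy": 0.045, "dz": 0, "wx": 0, "wy": 0, "wz": 0, "grip": 0},
    {"dx": 0.05, "dy": 0.045, "dz": 0, "wx": 0, "wy": 0, "wz": 0, "grip": 0},
    {"dx": 0.05, "dy": 0.045, "dz": 0, "wx": 0, "wy": 0, "wz": 0, "grip": 0},
    {"dx": 0.036, "dy": 0.026, "dz": 0.03, "wx": 0, "wy": 0, "wz": 0, "grip": 0},
    {"dx": 0, "dy": 0, "dz": 0.03, "wx": 0, "wy": 0, "wz": 0, "grip": 0},
    {"dx": 0, "dy": 0, "dz": 0, "wx": 0, "wy": 0, "wz": 0, "grip": 0},
    {"dx": 0, "dy": 0, "dz": 0, "wx": 0, "wy": 0, "wz": 0, "grip": 0},
  ],
)

```text
time_s: 7.28
tcp_pos: [0.6136, -0.1034, 0.1839]
tcp_rot: [-3.141, 0.002, 0.118]
wrist_force: [0.4, 0.3, 0.1]
gripper_width: -0.0005
grasp_force: 0.0
```

```bash
python3 go.py .062 -.0728 .14; python3 - <<'E'
from h import *
a=vision.grab_frame('scene')[110:290,130:310]; b=vision.grab_frame('top')[125:285,225:365]
a=cv2.resize(a,(440,440),interpolation=3)
b=cv2.resize(b,(350,400),interpolation=3);b=cv2.copyMakeBorder(b,0,40,0,0,0)
cv2.imwrite('pics/c3.png',np.hstack([a,b]))
p=np.load('p.npy')
P=W(p,[cov(0,.195,-.0405),cov(0,.195,.1035)])
print((proj('scene',P)-[130,110])*440/180,(proj('top',P)-[225,125])*2.5)
E
```

```text
frac [0.0091 0.0056 0.0831] rot [-3.141e+00  2.000e-03  1.180e-01] yaw err deg 0.47
7.2833 [ 0.6136 -0.1034  0.1839] [0.4  0.28 0.11] -0.0004528481506412863
[[ 76.37847176 169.50394682]
 [214.95444214  56.46062736]] [[243.72842417 281.71814197]
 [ 52.52482686 307.41699457]]
```

View pics/c3.png

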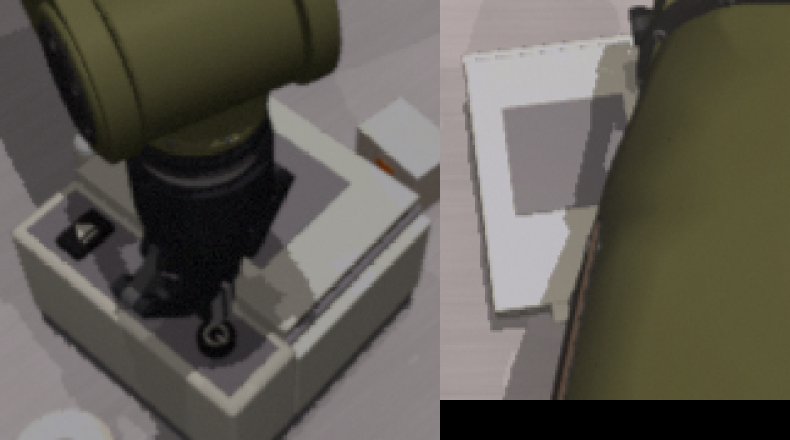

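The cover looks flat and shut. Its left front corner in the top view matches the shut prediction, and the fingertip is over the power button. Next I press it.

drive_tool(
  moves=[
    {"dx": 0.006, "dy": 0.004, "dz": 0.025, "wx": 0, "wy": 0, "wz": 0, "grip": 0},
    {"dx": 0, "dy": 0, "dz": 0.025, "wx": 0, "wy": 0, "wz": 0, "grip": 0},
    {"dx": 0, "dy": 0, "dz": 0.015, "wx": 0, "wy": 0, "wz": 0, "grip": 0},
    {"dx": 0, "dy": 0, "dz": 0.01, "wx": 0, "wy": 0, "wz": 0, "grip": 0},
    {"dx": 0, "dy": 0, "dz": 0, "wx": 0, "wy": 0, "wz": 0, "grip": 0},
    {"dx": 0, "dy": 0, "dz": 0, "wx": 0, "wy": 0, "wz": 0, "grip": 0},
  ],
)

```text
time_s: 7.88
tcp_pos: [0.6163, -0.1048, 0.1626]
tcp_rot: [-3.142, 0.0, 0.118]
wrist_force: [-0.1, 0.1, 0.5]
gripper_width: 0.0002
grasp_force: 0.0
```

drive_tool(
  moves=[
    {"dx": 0, "dy": 0, "dz": 0.004, "wx": 0, "wy": 0, "wz": 0, "grip": 0},
    {"dx": 0, "dy": 0, "dz": 0.004, "wx": 0, "wy": 0, "wz": 0, "grip": 0},
    {"dx": 0, "dy": 0, "dz": 0.004, "wx": 0, "wy": 0, "wz": 0, "grip": 0},
    {"dx": 0, "dy": 0, "dz": 0, "wx": 0, "wy": 0, "wz": 0, "grip": 0},
  ],
)

```text
time_s: 8.22
tcp_pos: [0.6163, -0.1048, 0.159]
tcp_rot: [3.142, -0.0, 0.118]
wrist_force: [0.0, -0.1, 0.4]
gripper_width: 0.0002
grasp_force: 0.4
```

drive_tool(
  moves=[
    {"dx": 0, "dy": 0, "dz": 0.003, "wx": 0, "wy": 0, "wz": 0, "grip": 0},
    {"dx": 0, "dy": 0, "dz": 0.003, "wx": 0, "wy": 0, "wz": 0, "grip": 0},
    {"dx": 0, "dy": 0, "dz": 0, "wx": 0, "wy": 0, "wz": 0, "grip": 0},
  ],
)

```text
time_s: 8.47
tcp_pos: [0.6163, -0.1048, 0.1573]
tcp_rot: [3.142, -0.0, 0.118]
wrist_force: [0.3, 0.4, 2.7]
gripper_width: -0.0001
grasp_force: 1.0
```

drive_tool(
  moves=[
    {"dx": 0, "dy": 0, "dz": 0.003, "wx": 0, "wy": 0, "wz": 0, "grip": 0},
    {"dx": 0, "dy": 0, "dz": 0.003, "wx": 0, "wy": 0, "wz": 0, "grip": 0},
    {"dx": 0, "dy": 0, "dz": 0.003, "wx": 0, "wy": 0, "wz": 0, "grip": 0},
    {"dx": 0, "dy": 0, "dz": 0, "wx": 0, "wy": 0, "wz": 0, "grip": 0},
  ],
)

```text
time_s: 8.8
tcp_pos: [0.6163, -0.1048, 0.1544]
tcp_rot: [3.142, -0.0, 0.118]
wrist_force: [-0.3, 0.7, 1.9]
gripper_width: -0.0001
grasp_force: 1.0
```

drive_tool(
  moves=[
    {"dx": 0, "dy": 0, "dz": 0.003, "wx": 0, "wy": 0, "wz": 0, "grip": 0},
    {"dx": 0, "dy": 0, "dz": 0.003, "wx": 0, "wy": 0, "wz": 0, "grip": 0},
    {"dx": 0, "dy": 0, "dz": 0, "wx": 0, "wy": 0, "wz": 0, "grip": 0},
  ],
)

```text
time_s: 9.05
tcp_pos: [0.6164, -0.1048, 0.1529]
tcp_rot: [3.142, -0.0, 0.118]
wrist_force: [-1.3, 0.2, 4.9]
gripper_width: 0.0002
grasp_force: 2.5
```

drive_tool(
  moves=[
    {"dx": 0, "dy": 0, "dz": 0.003, "wx": 0, "wy": 0, "wz": 0, "grip": 0},
    {"dx": 0, "dy": 0, "dz": 0.002, "wx": 0, "wy": 0, "wz": 0, "grip": 0},
    {"dx": 0, "dy": 0, "dz": 0, "wx": 0, "wy": 0, "wz": 0, "grip": 0},
    {"dx": 0, "dy": 0, "dz": 0, "wx": 0, "wy": 0, "wz": 0, "grip": 0},
  ],
)

```text
time_s: 9.38
tcp_pos: [0.6164, -0.1048, 0.152]
tcp_rot: [3.141, -0.001, 0.118]
wrist_force: [-3.2, 0.4, 8.3]
gripper_width: -0.0002
grasp_force: 4.3
```

The force is rising at 4 N/mm, so the button is at its stop. Next I lift off and go to the feed key.

drive_tool(
  moves=[
    {"dx": 0, "dy": 0, "dz": -0.02, "wx": 0, "wy": 0, "wz": 0, "grip": 0},
    {"dx": 0, "dy": 0, "dz": -0.05, "wx": 0, "wy": 0, "wz": 0, "grip": 0},
    {"dx": 0, "dy": 0, "dz": -0.05, "wx": 0, "wy": 0, "wz": 0, "grip": 0},
    {"dx": -0.05, "dy": 0, "dz": 0, "wx": 0, "wy": 0, "wz": 0, "grip": 0},
    {"dx": -0.07, "dy": 0, "dz": 0, "wx": 0, "wy": 0, "wz": 0, "grip": 0},
    {"dx": -0.07, "dy": 0, "dz": 0, "wx": 0, "wy": 0, "wz": 0, "grip": 0},
    {"dx": -0.07, "dy": 0, "dz": 0, "wx": 0, "wy": 0, "wz": 0, "grip": 0},
    {"dx": -0.07, "dy": 0, "dz": 0, "wx": 0, "wy": 0, "wz": 0, "grip": 0},
    {"dx": -0.07, "dy": 0, "dz": 0, "wx": 0, "wy": 0, "wz": 0, "grip": 0},
    {"dx": 0, "dy": 0, "dz": 0, "wx": 0, "wy": 0, "wz": 0, "grip": 0},
    {"dx": 0, "dy": 0, "dz": 0, "wx": 0, "wy": 0, "wz": 0, "grip": 0},
  ],
)

```text
time_s: 10.3
tcp_pos: [0.4969, -0.1191, 0.1877]
tcp_rot: [3.141, -0.0, 0.117]
wrist_force: [-0.2, -0.3, 0.5]
gripper_width: -0.0002
grasp_force: 0.0
```

```bash
python3 go.py -.06 -.0728 .138; python3 - <<'E'
from h import *
I=vision.grab_frame('wrist');p=np.load('p.npy')
print(proj('wrist',W(p,[[.062,-.0735,.135],[.002,-.0735,.138],[-.06,-.0735,.138]]))*1.5625)
cv2.imwrite('pics/w4.png',cv2.resize(I,(800,600),interpolation=cv2.INTER_CUBIC))
E
```

```text
frac [-0.0053  0.0027  0.1022] rot [ 3.141 -0.     0.117] yaw err deg 0.52
10.3 [ 0.4969 -0.1191  0.1877] [-0.15 -0.29  0.52] -0.0002462067093365884
[[407.23649654  45.18423327]
 [408.47576852 209.41071056]
 [409.45959673 354.80459355]]
```

View pics/w4.png

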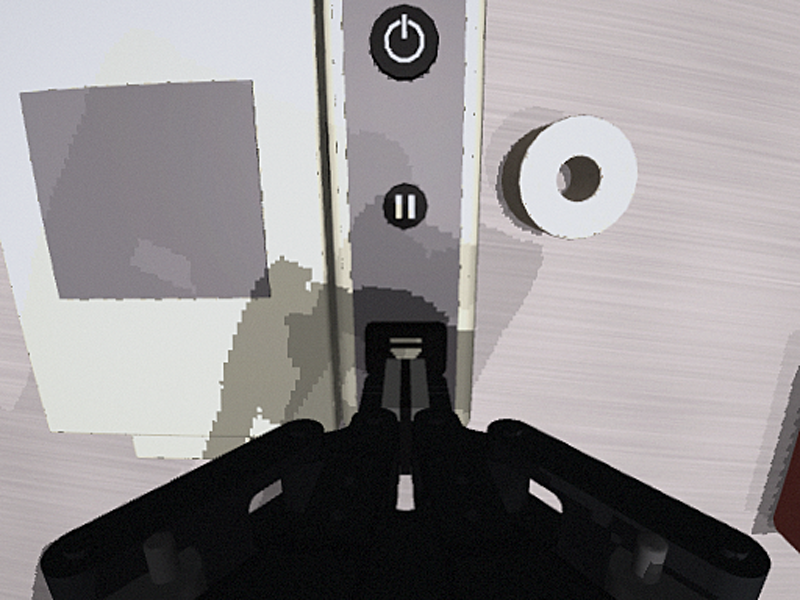

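The fingertip is centred on the feed key at (406,350), with power at (404,42) and pause at (405,206). Next I tap feed.

drive_tool(
  moves=[
    {"dx": -0.003, "dy": 0.001, "dz": 0.03, "wx": 0, "wy": 0, "wz": 0, "grip": 0},
    {"dx": 0, "dy": 0, "dz": 0.03, "wx": 0, "wy": 0, "wz": 0, "grip": 0},
    {"dx": 0, "dy": 0, "dz": 0.02, "wx": 0, "wy": 0, "wz": 0, "grip": 0},
    {"dx": 0, "dy": 0, "dz": 0.01, "wx": 0, "wy": 0, "wz": 0, "grip": 0},
    {"dx": 0, "dy": 0, "dz": 0.005, "wx": 0, "wy": 0, "wz": 0, "grip": 0},
    {"dx": 0, "dy": 0, "dz": 0.005, "wx": 0, "wy": 0, "wz": 0, "grip": 0},
    {"dx": 0, "dy": 0, "dz": 0.005, "wx": 0, "wy": 0, "wz": 0, "grip": 0},
    {"dx": 0, "dy": 0, "dz": 0, "wx": 0, "wy": 0, "wz": 0, "grip": 0},
  ],
)

```text
time_s: 11.02
tcp_pos: [0.4964, -0.1193, 0.1558]
tcp_rot: [3.142, -0.0, 0.118]
wrist_force: [-1.3, 1.1, 2.9]
gripper_width: 0.0001
grasp_force: 0.9
```

drive_tool(
  moves=[
    {"dx": 0, "dy": 0, "dz": 0.004, "wx": 0, "wy": 0, "wz": 0, "grip": 0},
    {"dx": 0, "dy": 0, "dz": 0.004, "wx": 0, "wy": 0, "wz": 0, "grip": 0},
    {"dx": 0, "dy": 0, "dz": 0, "wx": 0, "wy": 0, "wz": 0, "grip": 0},
  ],
)

```text
time_s: 11.27
tcp_pos: [0.4964, -0.1194, 0.1535]
tcp_rot: [3.141, -0.001, 0.118]
wrist_force: [0.0, 1.9, 3.5]
gripper_width: 0.0001
grasp_force: 2.0
```

drive_tool(
  moves=[
    {"dx": 0, "dy": 0, "dz": 0.004, "wx": 0, "wy": 0, "wz": 0, "grip": 0},
    {"dx": 0, "dy": 0, "dz": 0, "wx": 0, "wy": 0, "wz": 0, "grip": 0},
    {"dx": 0, "dy": 0, "dz": 0, "wx": 0, "wy": 0, "wz": 0, "grip": 0},
  ],
)

```text
time_s: 11.52
tcp_pos: [0.4964, -0.1194, 0.1524]
tcp_rot: [3.141, -0.0, 0.118]
wrist_force: [-0.2, 1.5, 4.5]
gripper_width: -0.0002
grasp_force: 2.5
```

drive_tool(
  moves=[
    {"dx": 0, "dy": 0, "dz": -0.02, "wx": 0, "wy": 0, "wz": 0, "grip": 0},
    {"dx": 0, "dy": 0, "dz": -0.04, "wx": 0, "wy": 0, "wz": 0, "grip": 0},
    {"dx": 0, "dy": 0, "dz": -0.08, "wx": 0, "wy": 0, "wz": 0, "grip": 0},
    {"dx": 0, "dy": 0, "dz": -0.08, "wx": 0, "wy": 0, "wz": 0, "grip": 0},
    {"dx": 0, "dy": 0, "dz": -0.08, "wx": 0, "wy": 0, "wz": 0, "grip": 0},
    {"dx": -0.08, "dy": 0.08, "dz": 0, "wx": 0, "wy": 0, "wz": 0, "grip": 0},
    {"dx": -0.08, "dy": 0.08, "dz": 0, "wx": 0, "wy": 0, "wz": 0, "grip": 0},
    {"dx": -0.08, "dy": 0.08, "dz": 0, "wx": 0, "wy": 0, "wz": 0, "grip": 0},
    {"dx": -0.08, "dy": 0.08, "dz": 0, "wx": 0, "wy": 0, "wz": 0, "grip": 0},
    {"dx": 0, "dy": 0.1, "dz": 0, "wx": 0, "wy": 0, "wz": 0, "grip": 0},
    {"dx": 0, "dy": 0.1, "dz": 0, "wx": 0, "wy": 0, "wz": 0, "grip": 0},
    {"dx": 0, "dy": 0, "dz": 0, "wx": 0, "wy": 0, "wz": 0, "grip": 0},
  ],
)

```text
time_s: 12.52
tcp_pos: [0.4188, -0.2893, 0.2422]
tcp_rot: [3.141, 0.0, 0.115]
wrist_force: [-0.5, 0.3, 0.3]
gripper_width: -0.0002
grasp_force: 0.0
```

```bash
python3 - <<'E'
from h import *
a=vision.grab_frame('scene')[100:300,125:325]
cv2.imwrite('pics/s5.png',cv2.resize(a,(600,600),interpolation=3))
p=np.load('p.npy')
P=W(p,[cov(0,.195,-.0405),cov(0,.195,.1035),[.062,-.0735,.135],[.062,-.0735,.14]])
print((proj('scene',P)-[125,100])*3)
E
```

```text
[[108.73721534 238.0275711 ]
 [278.80772444  99.29258812]
 [280.05359108 443.17541453]
 [279.69939655 438.54664835]]
```

View pics/s5.png

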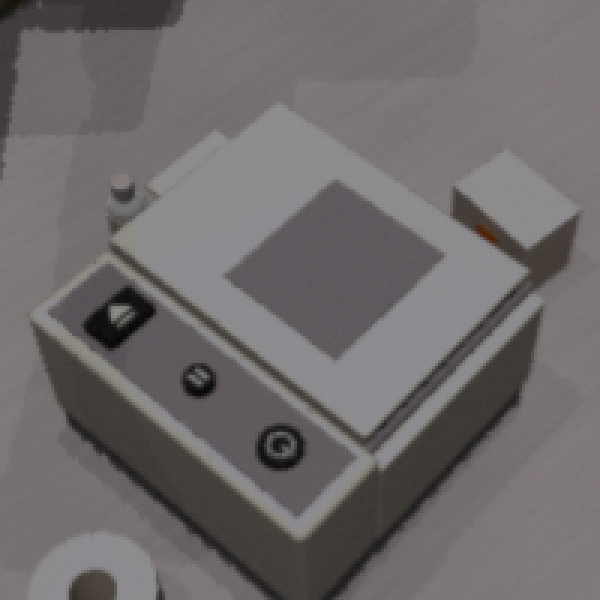

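The cover's front corners are at (110,240) and (279,103), which is shut. The power cap has dropped to (280,445), so it is in. The feed key is back out and the bystanders haven't moved.

```bash
python3 -c "
from station import r
print(r.finish_job())"
```

```text
the job is handed in; nothing more can be done
None
```

I shut the cover, pressed the power button fully in, tapped the feed key (it sprang back), and handed the job in at about 12.6 s; the highest wrist-force reading was about 9 N, and the pause key, spare roll, vial and carton were left alone.

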